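Shift the dough kneader into its far right gear

ROBOT

A 7-joint arm with a two-finger parallel gripper is mounted at the origin on a cart in front of the work surface, level with it; the furniture and walls round the work are solid. World frame = base frame: x ahead of the robot, y to its left, z up, the work surface at z = 0. Lengths are in m, angles in rad, forces in N, time in s.
With the tool pointing down it reaches from about 0.4 to 0.85 m from the base axis. Payload 10.4 kg.
Tool frame: the origin (TCP) lies midway between the tips of the shut fingers; the grasp point (between the pads) lies 19 mm behind it (r.tcp_to_grasp is the z of the grasp point in the tool frame, in m); z points along the fingers, x is the direction in which the jaws open and shut, and the axes are right-handed (so a half turn about z gives the same grasp; the last joint's range is limited). The gripper opens to 87 mm and grips with 3 to 60 N. Pads are 19 mm wide; open, the fingers measure 117 mm over their backs; the gripper's body (75 mm by 190 mm) begins 51 mm behind the grasp point.
Start: joints at [-1.282, 0.332, -0.065, 1.46, 0.022, 1.35, -0.088], TCP at [0.192, 0.595, 0.223] pointing down, gripper open.
Joint ranges: [-2.6, 2.6], [-0.5, 2.12], [-1.47, 1.34], [0.16, 2.42], [-1.27, 4.41], [0.06, 2.06], [-2.6, 2.6]. Speed limits (rad/s): [2.22, 2.22, 2.79, 2.79, 3.14, 3.14, 3.14].

INTERFACE

Orientations are given as a unit quaternion [x, y, z, w].
In Python, from bench import r, camera, close_job gives the robot as it stands. The module is installed in compiled form; this text tells all that it offers.
- The arm moves only by the shell command python3 -m crank 'ROWS' [FORCE]. ROWS is JSON, a list of rows, each an object of numbers: "x", "y", "z": the shift along the tool's x, y, z scaled (see below); "ax", "ay", "az": the turn, a rotation vector about the tool's x, y, z scaled (see below); "claw": the closure, from -1 (fully open) to 1 (shut), so that 0 is half open. A call has exactly 5 rows; each row is the pose to reach, as a shift and turn from the pose commanded when the call began, along the tool's axes at that moment; what a row does not reach only later rows make up. The controller multiplies each number of a shift by 1 m and each number of a turn by 2 rad. A row lasts 1/12 s, in which the tool goes at most 41.7 mm and 7.16 degrees, less where a joint would pass 70% of its speed; a pose out of reach is approached as far as the arm can. A call with a number of a shift or a turn outside -1 to 1 is refused whole. A call with a gripper value outside its range is refused whole. The fingers move at their own pace and stop on an object; FORCE is the grip in N (left out, the last holds). Time passes only in rows, so rows that repeat a pose let the fingers close, or fill a call up. It gives the time, the measured TCP pose, the force and the opening at its end, in the units of the state.
- r.read_state(): the state, without advancing time (a new reading comes with each control period).
- camera(name): name is "side" or "top" or "wrist"; returns a dict with "color" (420x560x3 uint8, blue, green, red), "fx", "fy", "cx", "cy" (pixels), "D" ([k1, k2, p1, p2, k3] as OpenCV has them; the pictures are not rectified), "eye" and "orientation" of the camera in the world. Camera axes: x right, y down, z forward; pixel columns grow to the right and rows downward; lengths in m; the calibration is good to about 2 mm. A picture is of the moment at which its call begins. There is no depth.
- close_job(): hands the job in, once; it reports no verdict.
The state is a dict: "time": time; "joint_positions": joint angles; "joint_vel": joint speeds; "joint_torque": joint torques, N m; "ee_pos": TCP position; "eef_rot": TCP orientation; "ft_force": force on the tool from outside, world axes, zero at the start; "torque": the same for the moment, N m; "width": finger opening in m.
Only numpy, scipy, OpenCV 4.12 (cv2) and the standard library are available. Lean on these libraries where they do the work, as an engineer would, in place of code of your own. Each camera call takes 0.05 s, during which the arm holds its last target. There are 200 camera calls.

TASK

Two kitchen machines stand on the worktop, each with a ball-topped lever: put the dough kneader, the one whose lever runs in an H-shaped gate, into gear. Its lever stands in the near left leg; bring it to the neutral cross slot, across to the right, and push it forward until it is fully home in the far right leg, then let go. Leave the lever of the other machine, the one with the plain straight slot, as it stands.

Things in the scene. Friction and masses are not known exactly. Their poses are not given: they have to be found in the camera images.
- kneader: dough kneader, fixed: white housing 130 x 150 mm with a metal plate on top, open steel bowl (152 mm wide, rim 84 mm high) centred 150 mm behind the lever. Origin: on the worktop under the housing's centre. x to its back (the bowl; far, forward; within 20 degrees of away from the robot), y to its left, z up. The lever pivots freely in x and y about a point 5 mm above the origin.
- h_gate (a point): centre of the kneader's H gate, on top of its plate, 78 mm above the worktop; axes as the kneader's. Two legs along x, a neutral cross slot along y joins their middles; the plate blocks the rod elsewhere. Knob centre in these axes: left leg y = +34 mm, right leg y = -34 mm, neutral x = 0 (each +-11 mm play); legs end at x = +40 (far) and -40 mm (near). Starts in the near left leg.
- shift_knob (a point): centre of the black ball knob, 36 mm wide, on the kneader's lever, an 8 mm steel rod. It stays 125 mm from the pivot: 130 mm above the worktop when the lever is upright, about 12 mm lower at the ends of the legs. The lever stays where it is left; it takes about 1 N at the knob to move. Nothing near it reaches above 90 mm; a wall cabinet hangs 660 mm over the worktop behind it.
- roller_knob (a point): centre of the same kind of black ball knob, 36 mm wide, about 130 mm up, on the lever of the other machine, a fixed pasta roller: the same white housing, but a plain straight slot in its plate and two horizontal steel rollers behind it instead of a bowl. This lever swings 40 mm either way and moves as easily. It must stay as it stands.

How it is judged:
By the outcome, as a careful person would: the job done as asked, in the order asked, and still so for the second after the job is handed in, with the robot touching nothing.
It also fails if it takes over 32 s, if anything falls off the work surface, if the arm or the gripper's body presses on something with over 40 N, if the wrist force passes 120 N, or if a joint passes its speed limit or range.

## Working session

There is one attempt and no reset: what is moved stays moved. The work goes in short steps, Python scripts to look and compute and a shell command to move; the robot and the scene stay as the last step left them, time stands still between calls to the robot, and variables do not carry over. Pictures are saved under pics/ and viewed, about 8 in all and at most 12, crops included, and the job is handed in when it is done.

```bash
mkdir -p pics; python3 - <<'E'
from bench import r,camera
import cv2,numpy as np
for n in("side","top"):
    c=camera(n);cv2.imwrite(f"pics/{n}0.png",c["color"]);print(n,{k:np.round(v,4).tolist() for k,v in c.items() if k!="color"})
s=r.read_state();print(s,r.tcp_to_grasp)
E
```

```text
side {'fx': 427.977, 'fy': 427.977, 'cx': 284.5442, 'cy': 211.5084, 'D': [-0.0545, 0.0, 0.0, 0.0, 0.0], 'eye': [0.3346, -0.7587, 0.4032], 'orientation': [0.8188, -0.103, 0.0806, -0.559]}
top {'fx': 402.2753, 'fy': 402.2753, 'cx': 275.4748, 'cy': 212.792, 'D': [0.0398, 0.0, 0.0, 0.0, 0.0], 'eye': [0.449, 0.0076, 1.049], 'orientation': [-0.7003, 0.7118, -0.0464, 0.0267]}
{'time': 0.1, 'joint_positions': array([-1.28159531,  0.33280264, -0.06468692,  1.46084391,  0.02159108,
        1.34989983, -0.088488  ]), 'joint_vel': array([-0.00086233, -0.00049251,  0.0003344 , -0.00293873, -0.00192472,
        0.00301155,  0.00068265]), 'joint_torque': array([ 9.06011155e-04, -6.24545360e+01,  2.42499949e-02, -3.90716815e+01,
       -6.14117878e-02,  3.65326053e-02,  7.01124850e-05]), 'ee_pos': array([0.19163633, 0.59453694, 0.22184364]), 'eef_rot': array([ 8.08318311e-01,  5.88745371e-01, -4.92972570e-04,  3.91318620e-04]), 'ft_force': array([-0.65142743,  0.30398245, -0.2233631 ]), 'torque': array([-0.01659249, -0.04401921, -0.01033054]), 'width': 0.08720482093735224} -0.0187
```

View pics/top0.png

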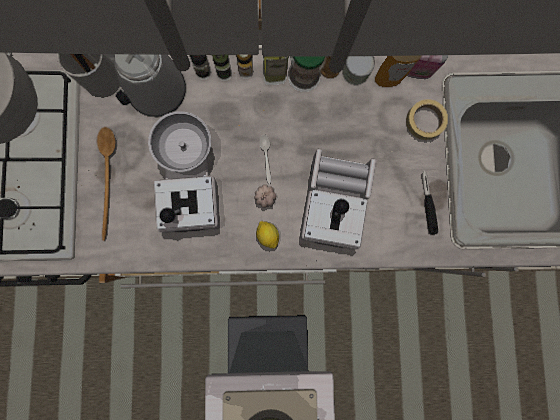

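View pics/side0.png

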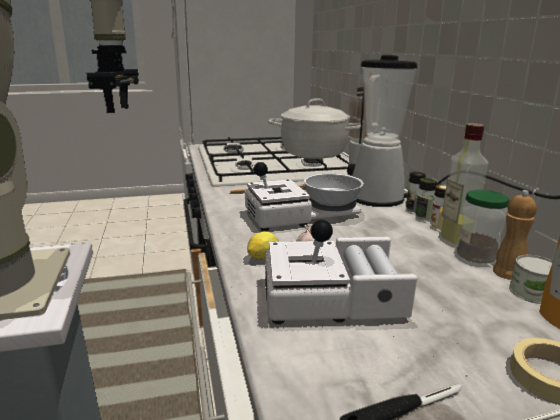

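The top view shows the kneader (H gate, bowl behind) at about (186,203), with its knob at (168,215). The pasta roller's knob is at (341,207). In the side view the kneader's knob is at (261,169) and the roller's at (322,231).

```bash
cat > h.py <<'E'
import numpy as np,cv2
from scipy.spatial.transform import Rotation as R
def ray(c,p):
    K=np.array([[c["fx"],0,c["cx"]],[0,c["fy"],c["cy"]],[0,0,1]])
    u=cv2.undistortPoints(np.array([[p]],float),K,np.array(c["D"]))[0,0]
    return np.array(c["eye"]),R.from_quat(c["orientation"]).apply([u[0],u[1],1])
def onz(c,p,z):
    e,d=ray(c,p);return e+d*(z-e[2])/d[2]
def tri(c1,p1,c2,p2):
    e1,d1=ray(c1,p1);e2,d2=ray(c2,p2)
    s=np.linalg.lstsq(np.c_[d1,-d2],e2-e1,rcond=None)[0]
    a,b=e1+s[0]*d1,e2+s[1]*d2;return (a+b)/2,np.linalg.norm(a-b)
def dark(c,x0,y0,x1,y1,th=55):
    g=c["color"][y0:y1,x0:x1].max(2);m=(g<th).astype(np.uint8)
    n,l,s,ce=cv2.connectedComponentsWithStats(m)
    return [(s[i].tolist(),(ce[i]+[x0,y0]).round(1).tolist()) for i in range(1,n) if s[i,4]>15]
def project(c,P):
    q=R.from_quat(c["orientation"]).inv()
    K=np.array([[c["fx"],0,c["cx"]],[0,c["fy"],c["cy"]],[0,0,1]])
    return cv2.projectPoints((q.apply(np.array(P)-c["eye"]))[None],np.zeros(3),np.zeros(3),K,np.array(c["D"]))[0][0,0]
E
python3 - <<'E'
from h import *
from bench import camera
t,s=camera("top"),camera("side")
np.set_printoptions(precision=4,suppress=True)
print(dark(t,155,175,220,232)); print(dark(s,245,155,280,180));print(dark(t,325,190,360,235));print(dark(s,305,215,340,250))
g=t["color"][170:240,145:230].min(2)
m=cv2.morphologyEx((g>165).astype(np.uint8),cv2.MORPH_CLOSE,np.ones((15,15)))
cs,_=cv2.findContours(m,0,2);k=max(cs,key=cv2.contourArea);rc=cv2.minAreaRect(k)
bx=cv2.boxPoints(rc)+[145,170];print(rc,[onz(t,p,.078)[:2] for p in bx])
a=cv2.resize(t["color"][130:240,140:230],None,fx=5,fy=5,interpolation=cv2.INTER_CUBIC)
for p in bx: cv2.circle(a,tuple(int(v) for v in (p-[140,130])*5),4,(0,0,255),-1)
b=cv2.resize(s["color"][150:240,235:315],None,fx=4,fy=4,interpolation=cv2.INTER_CUBIC)
v=np.zeros((550,770,3),np.uint8);v[:,:450]=a;v[:360,450:770]=b
cv2.imwrite("pics/crop1.png",v)
E
```

```text
[([60, 10, 5, 44, 74], [217.3, 209.0]), ([5, 16, 38, 32, 597], [179.0, 206.0]), ([19, 54, 33, 3, 49], [189.8, 230.0])]
[([8, 0, 27, 7, 40], [269.1, 157.8]), ([0, 6, 35, 15, 209], [258.9, 168.9])]
[([5, 9, 19, 31, 329], [338.1, 212.8])]
[([6, 5, 21, 22, 369], [321.1, 230.2])]
((38.66448211669922, 28.521881103515625), (54.2760009765625, 56.27176284790039), 86.26860046386719) [array([0.6503, 0.2727]), array([0.6579, 0.1376]), array([0.5253, 0.1293]), array([0.5186, 0.2628])]
```

View pics/crop1.png

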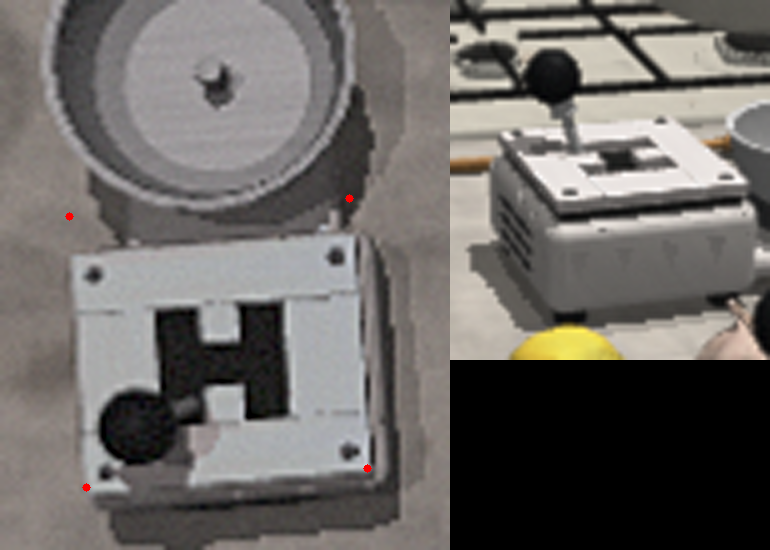

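```bash
cat > m.py <<'E'
from h import *
from bench import camera,r
np.set_printoptions(precision=4,suppress=True)
t,s=camera("top"),camera("side")
f=lambda x,y:(x/5+140-.4,y/5+130-.4)
sc=np.array([onz(t,f(*p),.079) for p in [(93,274),(336,257),(349,451),(107,472)]])[:,:2]
print(sc,"mean",sc.mean(0),"H",onz(t,f(222,362),.077)[:2])
fw=sc[0]+sc[1]-sc[2]-sc[3];lf=sc[0]+sc[3]-sc[1]-sc[2]
print("yaw",np.degrees(np.arctan2(fw[1],fw[0])),np.degrees(np.arctan2(-lf[0],lf[1])),np.linalg.norm(fw)/2,np.linalg.norm(lf)/2)
yw=np.arctan2(fw[1],fw[0]);
print("bowl",onz(t,f(203,48),.084))
k,e=tri(t,f(138,427),s,(260.3,168.7));print("knob",k,e)
for nm,c in (("H",onz(t,f(222,362),.077)[:2]),("screws",sc.mean(0))):
    ca,sa=np.cos(yw),np.sin(yw);print(nm,"knob in kneader",np.array([[ca,sa],[-sa,ca]])@(k[:2]-c))
st=r.read_state();Rt=R.from_quat(st["eef_rot"]);print(Rt.as_matrix())
k2,e=tri(t,(340.8,207),s,(321.3,230.3));print("roller",k2,e)
E
python3 m.py
```

```text
[[0.6227 0.2617]
 [0.6297 0.1452]
 [0.5349 0.139 ]
 [0.5266 0.254 ]] mean [0.5785 0.2   ] H [0.5792 0.2002]
yaw 4.162506710256921 3.7783625777197356 0.09564413765236253 0.11599595154420825
bowl [0.7326 0.2086 0.084 ]
knob [0.5434 0.2292 0.1224] 0.0005262816155543106
H knob in kneader [-0.0337  0.0315]
screws knob in kneader [-0.0329  0.0317]
[[ 0.3068  0.9518 -0.0001]
 [ 0.9518 -0.3068 -0.0004]
 [-0.0004  0.     -1.    ]]
roller [ 0.5566 -0.1706  0.1289] 0.00215740726158395
```

```bash
python3 -m crank '[{"x":-0.012,"y":0.022,"az":-0.038,"claw":-1},{"x":-0.030,"y":0.055,"az":-0.076,"claw":-1},{"x":-0.048,"y":0.090,"az":-0.114,"claw":-1},{"x":-0.066,"y":0.124,"az":-0.152,"claw":-1},{"x":-0.083,"y":0.155,"az":-0.19,"claw":-1}]' 8
cat > go.py <<'E'
# tool shift (from measured pose) to put the grasp point at kneader-frame (x,y) mm [z override]
import sys;from h import *;from bench import r
C=np.array([.5790,.2001]);yw=np.radians(3.9)
x,y=[float(v)/1e3 for v in sys.argv[1:3]]
z=float(sys.argv[3])/1e3 if len(sys.argv)>3 else .005+np.sqrt(.125**2-x*x-y*y)
s=r.read_state();Rt=R.from_quat(s["eef_rot"])
w=np.r_[C+np.array([[np.cos(yw),-np.sin(yw)],[np.sin(yw),np.cos(yw)]])@[x,y],z]
g=s["ee_pos"]+Rt.apply([0,0,r.tcp_to_grasp])
k=np.array([[np.cos(yw),np.sin(yw)],[-np.sin(yw),np.cos(yw)]])@(g[:2]-C)
a=Rt.as_matrix()
print("t",s["time"],"grasp kneader mm",(k*1e3).round(1),"z",round(g[2],4),"F",s["ft_force"].round(1),"w",s["width"].round(4))
print("shift",Rt.inv().apply(w-g).round(4),"toolx yaw",np.degrees(np.arctan2(a[1,0],a[0,0])).round(1),"toolz",a[:,2].round(3))
E
python3 go.py -33.5 31.5 220
```

```text
schema error: expected keys x, y, z, ax, ay, az, claw
Traceback (most recent call last):
  File "go.py", line 11, in <module>
    print("t",s["time"],"grasp kneader mm",(k*1e3).round(1),"z",round(g[2],4),"F",s["ft_force"].round(1),"w",s["width"].round(4))
                                                                                                             ^^^^^^^^^^^^^^^^
AttributeError: 'float' object has no attribute 'round'
```

```bash
sed -i 's/s\["width"\].round(4)/round(s["width"],4)/' go.py; python3 -m crank '[{"x":-0.012,"y":0.022,"z":0,"ax":0,"ay":0,"az":-0.038,"claw":-1},{"x":-0.030,"y":0.055,"z":0,"ax":0,"ay":0,"az":-0.076,"claw":-1},{"x":-0.048,"y":0.090,"z":0,"ax":0,"ay":0,"az":-0.114,"claw":-1},{"x":-0.066,"y":0.124,"z":0,"ax":0,"ay":0,"az":-0.152,"claw":-1},{"x":-0.083,"y":0.155,"z":0,"ax":0,"ay":0,"az":-0.19,"claw":-1}]' 8
python3 go.py -33.5 31.5 220
```

```text
time: 0.72
ee_pos: [0.3154, 0.4665, 0.2226]
eef_rot: [0.681, 0.732, 0.0, 0.0]
ft_force: [0.7, 0.7, 1.0]
width: 0.0868
t 0.7167 grasp kneader mm [-244.9  283.7] z 0.2413 F [0.7 0.7 1. ] w 0.0868
shift [-0.2528  0.2106  0.0214] toolx yaw 94.1 toolz [ 0. -0. -1.]
```

```bash
python3 -m crank '[{"x":-0.028,"y":0.024,"z":0,"ax":0,"ay":0,"az":0,"claw":-1},{"x":-0.056,"y":0.047,"z":0,"ax":0,"ay":0,"az":0,"claw":-1},{"x":-0.085,"y":0.071,"z":0,"ax":0,"ay":0,"az":0,"claw":-1},{"x":-0.112,"y":0.094,"z":0,"ax":0,"ay":0,"az":0,"claw":-1},{"x":-0.132,"y":0.110,"z":0,"ax":0,"ay":0,"az":0,"claw":-1}]'
python3 -m crank '[{"x":-0.024,"y":0.020,"z":0.005,"ax":0,"ay":0,"az":0,"claw":-1},{"x":-0.052,"y":0.043,"z":0.010,"ax":0,"ay":0,"az":0,"claw":-1},{"x":-0.080,"y":0.067,"z":0.015,"ax":0,"ay":0,"az":0,"claw":-1},{"x":-0.105,"y":0.087,"z":0.020,"ax":0,"ay":0,"az":0,"claw":-1},{"x":-0.120,"y":0.100,"z":0.021,"ax":0,"ay":0,"az":0,"claw":-1}]'
python3 go.py -33.5 31.5
python3 - <<'E'
from h import *
from bench import camera
a=[camera(n)["color"] for n in("wrist","top","side")]
cv2.imwrite("pics/c2.png",np.hstack([cv2.resize(a[0],(400,300)),cv2.resize(a[2][120:270,200:400],(400,300))]))
E
```

```text
time: 1.13
ee_pos: [0.4349, 0.3411, 0.2227]
eef_rot: [0.684, 0.73, 0.0, 0.0]
ft_force: [0.3, 0.3, -0.5]
width: 0.0867
time: 1.55
ee_pos: [0.5424, 0.2272, 0.2007]
eef_rot: [0.684, 0.73, -0.001, 0.001]
ft_force: [-0.2, 0.3, 0.1]
width: 0.0869
t 1.55 grasp kneader mm [-34.7  29.6] z 0.2194 F [-0.2  0.3  0.1] w 0.0869
shift [0.0021 0.0012 0.0982] toolx yaw 93.7 toolz [-0.    -0.002 -1.   ]
```

View pics/c2.png

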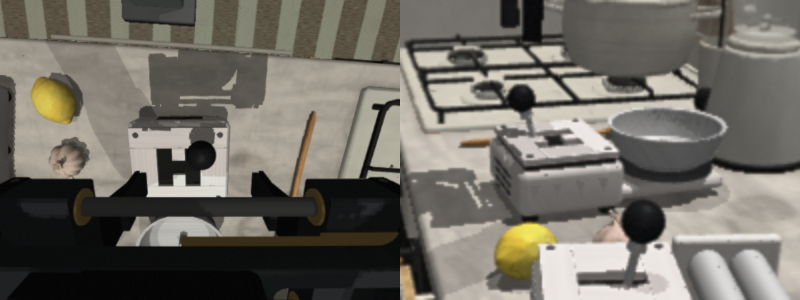

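The wrist view shows the knob at (201,156), midway between the fingers at (130) and (262). The side view shows the gripper above it and the lever unmoved. I'll descend and grip.

```bash
python3 -m crank '[{"x":0.002,"y":0.001,"z":0.02,"ax":0,"ay":0,"az":0,"claw":-1},{"x":0.002,"y":0.001,"z":0.045,"ax":0,"ay":0,"az":0,"claw":-1},{"x":0.002,"y":0.001,"z":0.07,"ax":0,"ay":0,"az":0,"claw":-1},{"x":0.002,"y":0.001,"z":0.09,"ax":0,"ay":0,"az":0,"claw":-1},{"x":0.002,"y":0.001,"z":0.098,"ax":0,"ay":0,"az":0,"claw":-1}]'
python3 -m crank '[{"x":0,"y":0,"z":0,"ax":0,"ay":0,"az":0,"claw":0},{"x":0,"y":0,"z":0,"ax":0,"ay":0,"az":0,"claw":1},{"x":0,"y":0,"z":0,"ax":0,"ay":0,"az":0,"claw":1},{"x":0,"y":0,"z":0,"ax":0,"ay":0,"az":0,"claw":1},{"x":0,"y":0,"z":0,"ax":0,"ay":0,"az":0,"claw":1}]' 10
python3 -m crank '[{"x":0,"y":0,"z":0,"ax":0,"ay":0,"az":0,"claw":1},{"x":0,"y":0,"z":0,"ax":0,"ay":0,"az":0,"claw":1},{"x":0,"y":0,"z":0,"ax":0,"ay":0,"az":0,"claw":1},{"x":0,"y":0,"z":0,"ax":0,"ay":0,"az":0,"claw":1},{"x":0,"y":0,"z":0,"ax":0,"ay":0,"az":0,"claw":1}]'
python3 go.py -15 34;python3 go.py 0 34
```

```text
time: 2.12
ee_pos: [0.539, 0.2342, 0.1007]
eef_rot: [0.682, 0.732, -0.002, -0.001]
ft_force: [-0.8, -0.2, 0.9]
width: 0.0873
time: 2.53
ee_pos: [0.5419, 0.2337, 0.1048]
eef_rot: [0.683, 0.731, 0.001, 0.0]
ft_force: [0.4, -0.1, 0.4]
width: 0.0616
time: 2.95
ee_pos: [0.5414, 0.2331, 0.1036]
eef_rot: [0.683, 0.731, -0.0, 0.0]
ft_force: [0.2, -1.7, -0.1]
width: 0.0353
t 2.95 grasp kneader mm [-35.3  35.5] z 0.1223 F [ 0.2 -1.7 -0.1] w 0.0353
shift [-0.0015  0.0203 -0.0021] toolx yaw 93.9 toolz [ 0. -0. -1.]
t 2.95 grasp kneader mm [-35.3  35.5] z 0.1223 F [ 0.2 -1.7 -0.1] w 0.0353
shift [-0.0015  0.0353 -0.003 ] toolx yaw 93.9 toolz [ 0. -0. -1.]
```

```bash
python3 -m crank '[{"x":0,"y":0.009,"z":-0.001,"ax":0,"ay":0,"az":0,"claw":1},{"x":-0.001,"y":0.018,"z":-0.002,"ax":0,"ay":0,"az":0,"claw":1},{"x":-0.001,"y":0.027,"z":-0.003,"ax":0,"ay":0,"az":0,"claw":1},{"x":-0.001,"y":0.035,"z":-0.003,"ax":0,"ay":0,"az":0,"claw":1},{"x":-0.001,"y":0.035,"z":-0.003,"ax":0,"ay":0,"az":0,"claw":1}]'
python3 go.py 0 0;python3 go.py 0 -34
python3 - <<'E'
from h import *
from bench import camera
a=[camera(n)["color"] for n in("wrist","side")]
cv2.imwrite("pics/c3.png",np.hstack([cv2.resize(a[0],(400,300)),cv2.resize(a[1][140:240,230:360],(400,300))]))
E
```

```text
time: 3.37
ee_pos: [0.5782, 0.2355, 0.1072]
eef_rot: [0.683, 0.731, 0.001, 0.0]
ft_force: [1.0, 4.0, 5.4]
width: 0.0352
t 3.3667 grasp kneader mm [ 1.6 35.4] z 0.1259 F [1.  4.  5.4] w 0.0352
shift [-0.0354 -0.0016 -0.0042] toolx yaw 93.9 toolz [ 0.002  0.001 -1.   ]
t 3.3667 grasp kneader mm [ 1.6 35.4] z 0.1259 F [1.  4.  5.4] w 0.0352
shift [-0.0694 -0.0016  0.0005] toolx yaw 93.9 toolz [ 0.002  0.001 -1.   ]
```

View pics/c3.png

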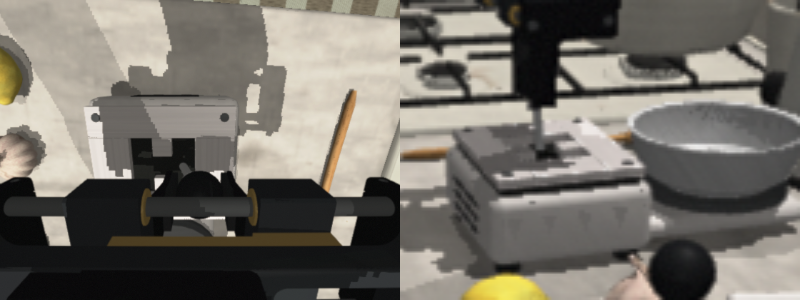

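The knob is between the pads at wrist (200,195), and the rod stands at the middle of the leg. Next I move across to the right.

```bash
python3 -m crank '[{"x":-0.008,"y":-0.001,"z":-0.001,"ax":0,"ay":0,"az":0,"claw":1},{"x":-0.017,"y":-0.001,"z":-0.002,"ax":0,"ay":0,"az":0,"claw":1},{"x":-0.026,"y":-0.001,"z":-0.004,"ax":0,"ay":0,"az":0,"claw":1},{"x":-0.035,"y":-0.001,"z":-0.004,"ax":0,"ay":0,"az":0,"claw":1},{"x":-0.035,"y":-0.001,"z":-0.004,"ax":0,"ay":0,"az":0,"claw":1}]'
python3 go.py 0 -34
```

```text
time: 3.88
ee_pos: [0.5783, 0.197, 0.1107]
eef_rot: [0.684, 0.73, -0.0, 0.0]
ft_force: [0.4, -0.3, 4.8]
width: 0.035
t 3.8833 grasp kneader mm [-0.9 -3. ] z 0.1294 F [ 0.4 -0.3  4.8] w 0.035
shift [-0.031   0.001   0.0042] toolx yaw 93.7 toolz [ 0.    -0.001 -1.   ]
```

```bash
python3 -m crank '[{"x":-0.008,"y":0.001,"z":0.0,"ax":0,"ay":0,"az":0,"claw":1},{"x":-0.016,"y":0.001,"z":0.001,"ax":0,"ay":0,"az":0,"claw":1},{"x":-0.024,"y":0.001,"z":0.003,"ax":0,"ay":0,"az":0,"claw":1},{"x":-0.032,"y":0.001,"z":0.004,"ax":0,"ay":0,"az":0,"claw":1},{"x":-0.032,"y":0.001,"z":0.004,"ax":0,"ay":0,"az":0,"claw":1}]'
python3 go.py 40 -34
python3 - <<'E'
from h import *
from bench import camera
a=[camera(n)["color"] for n in("wrist","side")]
cv2.imwrite("pics/c4.png",np.hstack([cv2.resize(a[0],(400,300)),cv2.resize(a[1][140:240,230:360],(400,300))]))
E
```

```text
time: 4.3
ee_pos: [0.5808, 0.1649, 0.1057]
eef_rot: [0.684, 0.73, -0.001, 0.0]
ft_force: [0.0, 0.8, -0.0]
width: 0.0352
t 4.3 grasp kneader mm [ -0.6 -35.2] z 0.1244 F [ 0.   0.8 -0. ] w 0.0352
shift [0.0013 0.0406 0.0059] toolx yaw 93.8 toolz [-0.001 -0.002 -1.   ]
```

View pics/c4.png

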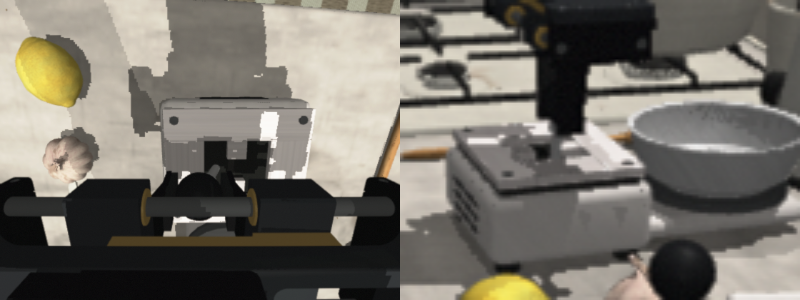

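The knob is still held, at (200,195), now over the right leg. Next is forward, slightly beyond 40 mm so the lever seats.

```bash
python3 -m crank '[{"x":0.001,"y":0.009,"z":0.0,"ax":0,"ay":0,"az":0,"claw":1},{"x":0.001,"y":0.018,"z":0.001,"ax":0,"ay":0,"az":0,"claw":1},{"x":0.001,"y":0.027,"z":0.003,"ax":0,"ay":0,"az":0,"claw":1},{"x":0.001,"y":0.036,"z":0.005,"ax":0,"ay":0,"az":0,"claw":1},{"x":0.001,"y":0.043,"z":0.006,"ax":0,"ay":0,"az":0,"claw":1}]'
python3 go.py 40 -34
python3 -m crank '[{"x":0,"y":0.001,"z":0,"ax":0,"ay":0,"az":0,"claw":1},{"x":0,"y":0.002,"z":0,"ax":0,"ay":0,"az":0,"claw":1},{"x":0,"y":0.003,"z":0,"ax":0,"ay":0,"az":0,"claw":1},{"x":0,"y":0.003,"z":0,"ax":0,"ay":0,"az":0,"claw":1},{"x":0,"y":0.003,"z":0,"ax":0,"ay":0,"az":0,"claw":1}]'
python3 go.py 40 -34
```

```text
time: 4.82
ee_pos: [0.6226, 0.1718, 0.0992]
eef_rot: [0.682, 0.731, -0.002, -0.001]
ft_force: [-14.7, -3.3, 4.9]
width: 0.0352
t 4.8167 grasp kneader mm [ 41.7 -31.2] z 0.1179 F [-14.7  -3.3   4.9] w 0.0352
shift [-0.0028 -0.0017 -0.0006] toolx yaw 93.9 toolz [-0.005 -0.001 -1.   ]
time: 5.23
ee_pos: [0.6242, 0.1719, 0.0988]
eef_rot: [0.682, 0.731, -0.003, -0.002]
ft_force: [-12.6, -2.8, 1.3]
width: 0.0354
t 5.2333 grasp kneader mm [ 43.3 -31.2] z 0.1175 F [-12.6  -2.8   1.3] w 0.0354
shift [-0.0028 -0.0033 -0.0009] toolx yaw 93.9 toolz [-0.007 -0.001 -1.   ]
```

```bash
python3 -m crank '[{"x":0,"y":-0.002,"z":0,"ax":0,"ay":0,"az":0,"claw":1},{"x":0,"y":-0.002,"z":0,"ax":0,"ay":0,"az":0,"claw":0},{"x":0,"y":-0.002,"z":0,"ax":0,"ay":0,"az":0,"claw":-1},{"x":0,"y":-0.002,"z":0,"ax":0,"ay":0,"az":0,"claw":-1},{"x":0,"y":-0.002,"z":0,"ax":0,"ay":0,"az":0,"claw":-1}]'
python3 -m crank '[{"x":0,"y":0,"z":0,"ax":0,"ay":0,"az":0,"claw":-1},{"x":0,"y":0,"z":0,"ax":0,"ay":0,"az":0,"claw":-1},{"x":0,"y":0,"z":0,"ax":0,"ay":0,"az":0,"claw":-1},{"x":0,"y":0,"z":0,"ax":0,"ay":0,"az":0,"claw":-1},{"x":0,"y":0,"z":0,"ax":0,"ay":0,"az":0,"claw":-1}]'
python3 go.py 40 -34
```

```text
time: 5.65
ee_pos: [0.6254, 0.172, 0.1008]
eef_rot: [0.683, 0.731, 0.001, 0.0]
ft_force: [0.4, 0.2, -0.2]
width: 0.0542
time: 6.07
ee_pos: [0.6247, 0.1719, 0.1006]
eef_rot: [0.683, 0.731, 0.0, -0.0]
ft_force: [-0.3, 0.5, -0.0]
width: 0.0843
t 6.0667 grasp kneader mm [ 43.7 -31.2] z 0.1193 F [-0.3  0.5 -0. ] w 0.0843
shift [-0.0028 -0.0037  0.0008] toolx yaw 93.9 toolz [ 0.  0. -1.]
```

Released. I'll rise straight up, then move back toward the starting side so the top camera has a clear view.

```bash
python3 -m crank '[{"x":0,"y":0,"z":-0.02,"ax":0,"ay":0,"az":0,"claw":-1},{"x":0,"y":0,"z":-0.045,"ax":0,"ay":0,"az":0,"claw":-1},{"x":0,"y":0,"z":-0.075,"ax":0,"ay":0,"az":0,"claw":-1},{"x":0,"y":0,"z":-0.10,"ax":0,"ay":0,"az":0,"claw":-1},{"x":0,"y":0,"z":-0.115,"ax":0,"ay":0,"az":0,"claw":-1}]'
python3 -m crank '[{"x":0.02,"y":-0.02,"z":0,"ax":0,"ay":0,"az":0,"claw":-1},{"x":0.048,"y":-0.045,"z":0,"ax":0,"ay":0,"az":0,"claw":-1},{"x":0.075,"y":-0.070,"z":0,"ax":0,"ay":0,"az":0,"claw":-1},{"x":0.102,"y":-0.095,"z":0,"ax":0,"ay":0,"az":0,"claw":-1},{"x":0.130,"y":-0.120,"z":0,"ax":0,"ay":0,"az":0,"claw":-1}]'
python3 -m crank '[{"x":0.028,"y":-0.026,"z":0,"ax":0,"ay":0,"az":0,"claw":-1},{"x":0.055,"y":-0.052,"z":0,"ax":0,"ay":0,"az":0,"claw":-1},{"x":0.082,"y":-0.078,"z":0,"ax":0,"ay":0,"az":0,"claw":-1},{"x":0.105,"y":-0.100,"z":0,"ax":0,"ay":0,"az":0,"claw":-1},{"x":0.120,"y":-0.110,"z":0,"ax":0,"ay":0,"az":0,"claw":-1}]'
python3 - <<'E'
from h import *
from bench import camera
t,s=camera("top")["color"],camera("side")["color"]
z=lambda i,f:cv2.resize(i,None,fx=f,fy=f,interpolation=cv2.INTER_CUBIC)
v=np.zeros((550,770,3),np.uint8);v[:,:450]=z(t[130:240,140:230],5);v[:360,450:770]=z(s[150:240,235:315],4)
cv2.imwrite("pics/c5.png",v)
tt,ss=camera("top"),camera("side")
print(dark(tt,325,190,360,235),dark(ss,305,215,340,250))
E
```

```text
time: 6.48
ee_pos: [0.6256, 0.172, 0.219]
eef_rot: [0.683, 0.731, 0.002, 0.001]
ft_force: [0.2, 0.8, 0.4]
width: 0.0873
time: 6.9
ee_pos: [0.4948, 0.2941, 0.2157]
eef_rot: [0.683, 0.731, 0.0, 0.0]
ft_force: [1.2, 0.6, 0.6]
width: 0.0869
time: 7.32
ee_pos: [0.3743, 0.4085, 0.2159]
eef_rot: [0.681, 0.732, 0.0, -0.001]
ft_force: [0.4, -0.0, 0.1]
width: 0.0874
[([5, 9, 19, 31, 327], [338.1, 212.8])] [([6, 5, 21, 22, 369], [321.1, 230.2])]
```

View pics/c5.png

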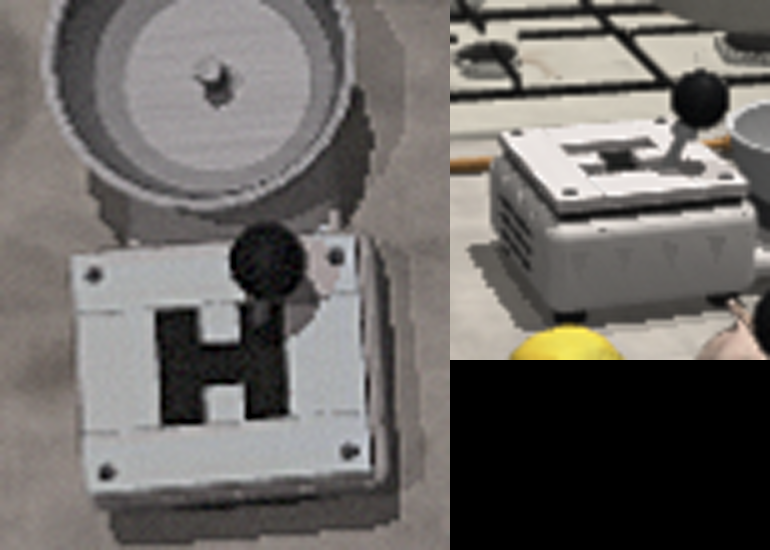

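The lever is in the far right leg. The knob is at crop (267,260) from the top and (699,98) from the side. I'll measure it.

```bash
cat > k.py <<'E'
from h import *
from bench import camera,r
t,s=camera("top"),camera("side")
k,e=tri(t,(267/5+139.6,260/5+129.6),s,((699-450)/4+234.7,98/4+149.7))
y=np.radians(3.9);d=k[:2]-[.579,.2001]
print(k,e,np.array([[np.cos(y),np.sin(y)],[-np.sin(y),np.cos(y)]])@d, r.read_state()["time"],r.read_state()["ft_force"])
E
python3 k.py
```

```text
[0.61997509 0.17134546 0.12058104] 0.001859513397176682 [ 0.03892446 -0.03147489] 7.6167 [0.04582072 0.86014209 0.94251148]
```

The knob measures (+38.9, -31.5) mm. That is at the far end within the 2 mm calibration, and the arm felt about 14 N of resistance at the end stop. The roller's knob hasn't moved a pixel, so I'm handing in.

```bash
python3 -c "
from bench import close_job;print(close_job())"
```

```text
the job is handed in; nothing more can be done
None
```

The kneader is in gear: its lever stands at the far end of the right leg, and I've handed the job in at about 7.6 s on the robot's clock. I gripped the knob from above at 10 N and took it to neutral, then across to the right. From there I pushed it forward until it met about 14 N at the end stop, then let go and moved the arm clear.

- **Kneader lever:** after release, the two camera views put the knob at x = +38.9 mm, y = -31.5 mm, z = 121 mm in the gate's axes. The far-end target is x = +40 mm and y = -34 ± 11 mm. The two lines of sight missed each other by 1.9 mm, so the 1.1 mm shortfall in x is within measuring error.
- **End position:** the gripper itself read 41.7 to 43.7 mm at the end, a few millimetres more than the cameras. I put that down to the pads slipping on the knob once the lever had stopped.
- **Pasta roller:** its knob is at the same pixel positions as at the start in both views, so it was not moved.
- **Other checks:** one early move command was refused for missing keys, and nothing moved. The largest wrist force reading I saw was about 16 N, and none of the checks failed.

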